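# Screw the cap on the kiosk's drinks jug

### The job

Close the blue drinks jug with its red cap: set the cap on the neck, turn it gently backwards (counter-clockwise from above) until you feel it drop into the thread, then screw it down clockwise until it is fully home, and let go. Use no force beyond what a light hand would, neither pressing nor against the stops, and leave the other things on the counter where they are.

Things in the scene. Friction and masses are not known exactly. Their poses are not given: they have to be found in the camera images.
- cap_grip (a point): Centre of the grip bar of the loose red screw cap (about 90 g), 42 mm above the cap's rim, on its axis; z up. The cap: red, round, 65 mm across, 32 mm high, open below; on top an upright bar 50 mm long (along this frame's x), 14 mm thick (y), 22 mm high, its top 53.5 mm above the rim.
- cap: The red cap; origin at the centre of its rim (underside), axes as cap_grip. Inside are four round lugs, 90 degrees apart, pointing inwards at 45 degrees to the x and y axes: 4.5 mm thick, undersides 3 mm above the rim, inner ends 24.5 mm from the axis, so the neck fits with 1.5 mm of play all round.
- jug_neck (a point): On the axis of the jug's neck at the level of its thread's top, 170 mm above the counter; z up. White neck 46 mm across; grey thread 58 mm across: four like ridges 90 degrees apart, level on top, 22 degree gaps between. Where round the neck the gaps lie differs every time and is NOT given by this yaw. A cap set on the neck usually rests on the ridges, its rim 3 mm below this point.
- jug_lip (a point): Centre of the neck's tapered lip (38 mm across), 9 mm above jug_neck. Turned counter-clockwise from above, a cap resting on the ridges finds the gaps within 90 degrees and drops 9 mm (rim 12 mm below jug_neck), its lugs then meeting posts that bar further backward turning. The posts stand 5 mm above the ridges: clockwise at that level jams; a cap set on the posts sits 5 mm high.
- jug_shoulder (a point): Centre of the jug's shoulder, 18 mm below jug_neck. A dropped cap turned clockwise is drawn down 3 mm more by the ridges, against the seal; about 70 degrees from the backward stop its lugs meet the end stop: fully home, rim about 15 mm below jug_neck, 3 mm above the shoulder. The last 10 degrees are level, and there it stays when let go; less far it may spring back.
- jug: Blue jug with white bands, 112 mm across, fixed in a steel ring on the counter; origin under its centre at counter height. A black handle reaches 96 mm from the axis along +x, below 131 mm. In the mouth a black rubber seal (28 mm across, top 15 mm above jug_neck) springs down: 2 N, then 1.1 N more per mm. Thread and neck stand at most 45 N from the cap; lugs act 26 mm from the axis.
- drink_a: Bystander: loose bottle of drink with an orange cap, 65 mm across, 206 mm tall; origin at the centre of its underside
- drink_b: Bystander: loose bottle of drink with a green cap, 65 mm across, 206 mm tall; origin at the centre of its underside
- lid_white: Bystander: loose flat white jar lid, 72 mm across, 18 mm high, which belongs to something else; origin at the centre of its underside
- bowl: Bystander: loose small blue bowl, 90 mm across, 35 mm high; origin at the centre of its underside
- cup: Bystander: loose yellow cup, 70 mm across, 80 mm high; origin at the centre of its underside
- jar: Bystander: loose closed glass jar, 66 mm across, 110 mm high; origin at the centre of its underside
There are look-alikes about, which are no part of the job. Several things have the shape of the cap; the one meant has the colours described above.

How it is judged:
On the way:
1. the cap has dropped into the thread: its rim at least 9 mm below the top of the thread, centred on the neck within 4 mm (z of cap in the frame of jug_neck below -0.009 m and horizontal distance between cap and jug_neck below 0.004 m), for 0.05 s.
At the end, for the whole second after the job is handed in: The cap is screwed home on the jug and released: its rim at least 13.8 mm below the top of the thread (fully home is 15 mm), centred within 4 mm, upright within 4 degrees, at rest (z of cap in the frame of jug_neck below -0.0138 m and horizontal distance between cap and jug_neck below 0.004 m and angle between cap's own z axis and vertical below 0.07 rad and linear speed of cap below 0.01 m/s); the robot touches nothing.
It fails at once if the cap presses on the jug, its neck or thread with more than 45 N (contact force between cap and jug above 45 N).
It fails at once if another thing on the counter is moved by more than 20 mm (distance of any of drink_a, drink_b, lid_white, bowl, cup, jar from where it was at the start of the episode above 0.02 m).
It also fails if it takes over 72 s, if anything falls off the work surface, if the arm or the gripper's body presses on something with over 40 N, if the wrist force passes 120 N, or if a joint passes its speed limit or range.

### The arm

A 7-joint arm with a two-finger parallel gripper is mounted at the origin on the work surface. World frame = base frame: x ahead of the robot, y to its left, z up, the work surface at z = 0. Lengths are in m, angles in rad, forces in N, time in s.
With the tool pointing down it reaches from about 0.4 to 0.85 m from the base axis. Payload 10.4 kg.
Tool frame: the origin (TCP) lies between the finger pads; the fingertips stand 17 mm ahead of it and the grasp point (between the pads) lies 2 mm behind it; z points along the fingers, y is the direction in which the jaws open and shut (so a half turn about z gives the same grasp; the last joint's range is limited). The gripper opens to 85 mm and grips with 20 to 120 N. Pads are 22 mm wide; open, the fingers measure 114 mm over their backs; the gripper's body (76 mm by 85 mm) begins 54 mm behind the grasp point. The pads swing forward as they close: fully open they stand 13 mm farther back than shut.
Start: joints at [-1.154, 0.332, -0.065, 1.46, 0.022, 1.35, -0.088], TCP at [0.266, 0.566, 0.248] pointing down, gripper open.
Joint ranges: [-2.6, 2.6], [-0.5, 2.12], [-1.47, 1.34], [0.16, 2.42], [-1.27, 4.41], [0.06, 2.06], [-2.6, 2.6]. Speed limits (rad/s): [2.22, 2.22, 2.79, 2.79, 3.14, 3.14, 3.14].

### API

Orientations are given as a unit quaternion [x, y, z, w].
In Python, from workcell import manip gives the robot as it stands.
- The arm moves only by the tool jog_arm, never from a script. Its argument "steps" is one flat list of numbers, 5 for each row, row after row: the finger opening in m, from 0 to 0.0854, then the shift along the tool's x, y, z in m, then the turn about the tool's z in rad. In form: [gripper, x, y, z, twist, gripper, x, y, z, twist, ...]. A call has exactly 10 rows; each row is the pose to reach, as a shift and turn from the pose commanded when the call began, along the tool's axes at that moment; what a row does not reach only later rows make up. A row lasts 1/10 s, in which the tool goes at most 50 mm and 8.59 degrees, less where a joint would pass 70% of its speed; a pose out of reach is approached as far as the arm can. A call with a gripper value outside its range is refused whole. The fingers move at their own pace and stop on an object; "grip_force" is the grip in N (left out, the last holds). Time passes only in rows, so rows that repeat a pose let the fingers close, or fill a call up. It gives the time, the measured TCP pose, the force and the opening at its end, in the units of the state.
- manip.get_obs(): the state, without advancing time (a new reading comes with each control period).
- manip.camera(name): name is "side" or "top" or "wrist"; returns (picture, depth): 420x560x3 uint8, red, green, blue; 420x560 float32, m along the optical axis (not along the pixel's ray), 0 where there is no reading.
- manip.calibration(name): a dict with "mtx" (3x3 intrinsics, pixels), "world_to_cam" (4x4, takes a point from world to camera coordinates). Camera axes: x right, y down, z forward; pixel columns grow to the right and rows downward; lengths in m; the calibration is good to about 2 mm. A picture is of the moment at which its call begins: read the wrist's pose just before it. calibration takes no time and is no camera call; for the wrist camera it gives the pose at the moment of the call.
- manip.hand_in(): hands the job in, once; it reports no verdict.
The state is a dict: "clock": time; "joint_pos": joint angles; "joint_velocities": joint speeds; "tau": joint torques, N m; "position": TCP position; "ee_rot": TCP orientation; "ft_force": force on the tool from outside, world axes, zero at the start; "torque": the same for the moment, N m; "grip_width": opening from 0.0 (shut) to 1.0 (fully open).
Only numpy, scipy, OpenCV 4.12 (cv2) and the standard library are available. Lean on these libraries where they do the work, as an engineer would, in place of code of your own. Each camera call takes 0.05 s, during which the arm holds its last target.

## Working session

There is one attempt and no reset: what is moved stays moved. The work goes in short steps, Python scripts to look and compute and a tool call to move; the robot and the scene stay as the last step left them, time stands still between calls to the robot, and variables do not carry over. Pictures are saved under pics/ and viewed, and the job is handed in when it is done.

Besides the shell and the picture viewer there is one more tool, called by a JSON object that holds its "op" and its "data", one argument or row to a line. jog_arm: Moves the arm, as the interface text tells. Its arguments: {"type":"object","properties":{"steps":{"type":"array"},"grip_force":{"type":"number"}},"required":["steps"]}

```bash
mkdir -p pics; ls; python3 - <<'E'
from workcell import manip
import cv2,numpy as np
o=manip.get_obs();print({k:np.round(v,3).tolist() for k,v in o.items()})
for n in("side","top"):
    p,d=manip.camera(n);c=manip.calibration(n)
    np.savez(f"pics/{n}0.npz",p=p,d=d,m=c["mtx"],w=c["world_to_cam"])
    cv2.imwrite(f"pics/{n}0.png",p[:,:,::-1]);print(n,np.round(c["mtx"],1).tolist(),np.round(c["world_to_cam"],3).tolist())
E
```

```text
pics
{'clock': 0.0, 'joint_pos': [-1.154, 0.333, -0.065, 1.461, 0.022, 1.35, -0.088], 'joint_velocities': [-0.002, -0.002, 0.0, 0.0, -0.0, -0.0, 0.001], 'tau': [-0.0, -62.545, 0.049, -39.162, 0.016, 0.01, -0.0], 'position': [0.266, 0.565, 0.248], 'ee_rot': [0.218, 0.976, -0.001, -0.0], 'ft_force': [0.396, -0.158, -0.392], 'torque': [0.006, -0.044, -0.017], 'grip_width': 1.002}
side [[451.8, 0.0, 276.4], [0.0, 451.8, 209.1], [0.0, 0.0, 1.0]] [[-0.993, -0.117, -0.011, 0.616], [-0.052, 0.52, -0.853, 0.182], [0.106, -0.846, -0.522, 1.054], [0.0, 0.0, 0.0, 1.0]]
top [[456.2, 0.0, 281.6], [0.0, 456.2, 211.4], [0.0, 0.0, 1.0]] [[-0.019, -1.0, -0.018, -0.027], [-0.997, 0.02, -0.076, 0.639], [0.077, 0.016, -0.997, 1.403], [0.0, 0.0, 0.0, 1.0]]
```

View pics/side0.png

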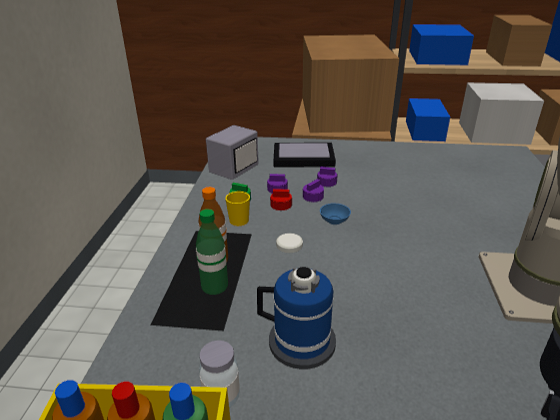

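View pics/top0.png

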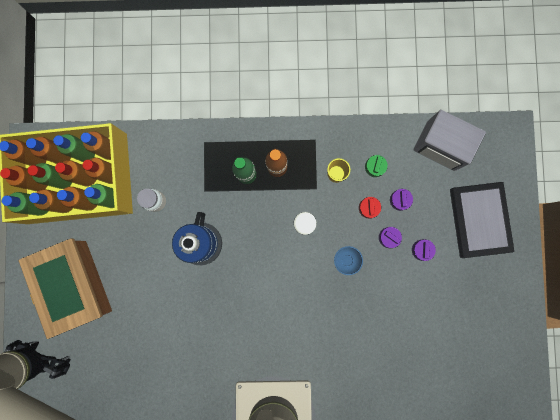

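Cap look-alikes in the top view: red (371,207), purple (402,199), (391,237) and (424,250), green (377,166), plus red bottle caps in the crate at (39,172), (65,168) and (90,168). The description fits the red one at (371,207), which is (281,199) in the side view. I'll check it in a close crop and measure it.

```bash
cat > h.py <<'E'
import numpy as np,cv2
def load(n):
    z=np.load(f"pics/{n}.npz");return z["p"],z["d"],z["m"],z["w"]
def world(d,m,w):
    v,u=np.mgrid[:d.shape[0],:d.shape[1]]
    c=np.stack([(u-m[0,2])*d/m[0,0],(v-m[1,2])*d/m[1,1],d,np.ones_like(d)],-1)
    return (c@np.linalg.inv(w).T)[...,:3]
E
python3 - <<'E'
from h import *
for n,boxes in(("top0",[(340,180,60,55),(165,205,60,65)]),("side0",[(255,175,60,45),(255,255,90,110)])):
    p,d,m,w=load(n);X=world(d,m,w)
    ims=[cv2.resize(p[y:y+h,x:x+a],(390,480),interpolation=cv2.INTER_CUBIC) for x,y,a,h in boxes]
    cv2.imwrite(f"pics/{n}_crop.png",np.hstack(ims)[:,:,::-1])
    hsv=cv2.cvtColor(p,cv2.COLOR_RGB2HSV)
    x,y,a,h=boxes[0]
    M=np.zeros(d.shape,bool);M[y:y+h,x:x+a]=1
    red=M&((hsv[...,0]<8)|(hsv[...,0]>172))&(hsv[...,1]>150)&(d>0)
    P=X[red];print(n,"red",red.sum(),np.percentile(P[:,2],[2,20,50,80,98]).round(4))
    for lo,hi in((.025,.036),(.044,.06)):
        Q=P[(P[:,2]>lo)&(P[:,2]<hi)]
        if len(Q)>5:
            (cx,cy),(s1,s2),an=cv2.minAreaRect(Q[:,:2].astype(np.float32)*1000)
            print(lo,len(Q),Q.mean(0).round(4),"rect",cx,cy,s1,s2,an)
            if lo>.04:
                e,V=np.linalg.eigh(np.cov(Q[:,:2].T));print("axis deg",np.degrees(np.arctan2(V[1,1],V[0,1])),np.sqrt(e))
    x,y,a,h=boxes[1]
    P=X[y:y+h,x:x+a].reshape(-1,3);c=p[y:y+h,x:x+a].reshape(-1,3)
    print("jug z",np.percentile(P[:,2],[50,90,99]).round(4))
    for lo,hi in((.12,.131),(.145,.156),(.164,.174),(.175,.182),(.182,.19)):
        Q=P[(P[:,2]>lo)&(P[:,2]<hi)]
        if len(Q)>5:
            print(lo,len(Q),Q.mean(0).round(4),cv2.minEnclosingCircle(Q[:,:2].astype(np.float32)*1000))
E
```

```text
top0 red 332 [0.0249 0.029  0.0322 0.0488 0.0561]
0.025 231 [ 0.6453 -0.3127  0.031 ] rect 645.3749389648438 -313.71588134765625 61.416015625 62.59539031982422 44.0429573059082
0.044 73 [ 0.6452 -0.3148  0.0526] rect 645.222900390625 -315.06317138671875 47.17485046386719 13.935946464538574 3.751826286315918
axis deg -176.80444342836876 [0.00405602 0.01476117]
jug z [0.0033 0.1549 0.1864]
0.12 74 [0.5874 0.1949 0.125 ] ((561.0825805664062, 206.57330322265625), 72.60162353515625)
0.145 750 [0.5434 0.2178 0.1506] ((543.9603271484375, 220.33273315429688), 54.43061447143555)
0.164 123 [0.5439 0.2183 0.1699] ((543.3265380859375, 220.37063598632812), 29.418725967407227)
0.175 108 [0.5436 0.2194 0.1783] ((543.3499755859375, 220.6953125), 27.866077423095703)
0.182 66 [0.5429 0.2211 0.185 ] ((540.0222778320312, 221.96356201171875), 17.26997184753418)
side0 red 395 [0.0028 0.0142 0.0294 0.0406 0.0523]
0.025 147 [ 0.6419 -0.2964  0.0301] rect 642.8825073242188 -300.88299560546875 63.751014709472656 49.634300231933594 6.4905195236206055
0.044 62 [ 0.6444 -0.3079  0.0497] rect 644.0822143554688 -311.2920227050781 45.81052780151367 22.766725540161133 4.6904683113098145
axis deg 178.3218746581174 [0.00501223 0.01430771]
jug z [0.0189 0.151  0.1833]
0.12 353 [0.5554 0.2564 0.1251] ((558.63330078125, 220.49510192871094), 73.81782531738281)
0.145 1189 [0.5404 0.2417 0.1501] ((541.1010131835938, 226.26324462890625), 53.869197845458984)
0.164 262 [0.5416 0.2371 0.1694] ((542.0064086914062, 225.09182739257812), 29.637680053710938)
0.175 161 [0.541  0.2325 0.1777] ((538.3645629882812, 225.5303955078125), 24.129980087280273)
0.182 115 [0.5414 0.2251 0.1837] ((541.1796875, 223.9464874267578), 14.727813720703125)
```

```bash
echo
```

```text
(no output)
```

View pics/top0_crop.png

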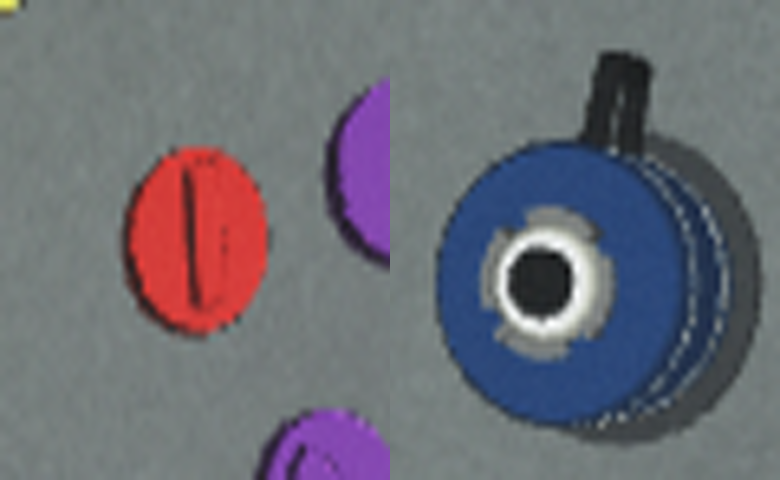

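View pics/side0_crop.png

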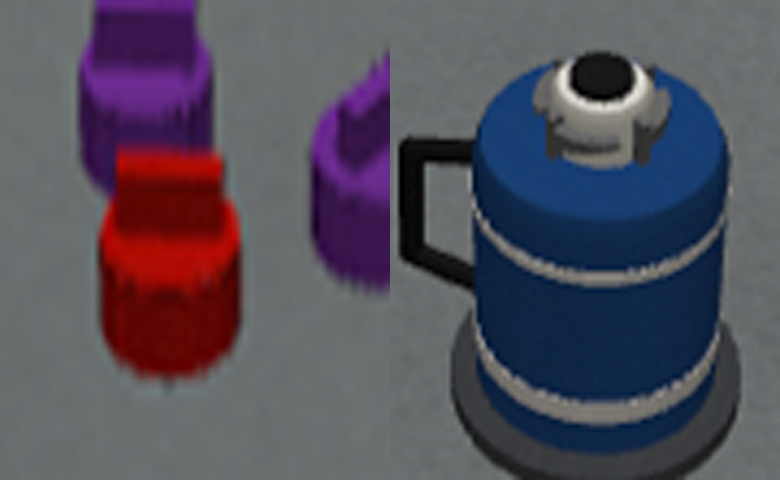

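The crop confirms the red cap at about (371,207), its bar running nearly along world x. The jug neck is at (188,243) in the top view, and four grey ridges with gaps between them are visible. Next I look at the jug through the wrist camera.

```bash
cat >> h.py <<'E'
from scipy.spatial.transform import Rotation as Ro
def state(pr=True):
    from workcell import manip
    o=manip.get_obs();R=Ro.from_quat(o["ee_rot"]).as_matrix()
    p=np.array(o["position"]);phi=np.degrees(np.arctan2(R[1,0],R[0,0]))
    if pr: print("t",np.round(o["clock"],2),"p",p.round(4),"phi",phi.round(2),"tilt",np.degrees(np.arccos(-R[2,2])).round(2),"F",np.round(o["ft_force"],2),"M",np.round(o["torque"],2),"g",np.round(o["grip_width"],3),"q",np.round(o["joint_pos"],2))
    return p,R,phi,o
def to(x,y,z,phi=None):
    p,R,f,o=state()
    d=R.T@(np.array([x,y,z])-p)
    t=0 if phi is None else -np.radians((phi-f+180)%360-180)
    print("shift",d.round(4),"twist",round(float(t),4))
def shot(n,cam="wrist"):
    from workcell import manip
    c=manip.calibration(cam);p,d=manip.camera(cam)
    np.savez(f"pics/{n}.npz",p=p,d=d,m=c["mtx"],w=c["world_to_cam"]);cv2.imwrite(f"pics/{n}.png",p[:,:,::-1])
E
python3 - <<'E'
from h import *
from workcell import manip
p,R,phi,o=state()
c=manip.calibration("wrist");W=np.linalg.inv(c["world_to_cam"])
print(c["mtx"].round(1).tolist());print("cam in tool",(R.T@(W[:3,3]-p)).round(4),(R.T@W[:3,:3]).round(3).tolist())
to(.543,.221,.42,phi)
E
```

```text
t 0.1 p [0.266  0.5652 0.2476] phi 154.8 tilt 0.07 F [-0.31  0.48 -0.59] M [-0.01  0.03 -0.02] g 1.001 q [-1.15  0.33 -0.06  1.46  0.02  1.35 -0.09]
[[338.1, 0.0, 277.9], [0.0, 338.1, 210.7], [0.0, 0.0, 1.0]]
cam in tool [ 0.0781 -0.0002 -0.126 ] [[-0.0, -0.953, -0.303], [1.0, -0.0, 0.001], [-0.001, -0.303, 0.953]]
t 0.1 p [0.266  0.5652 0.2476] phi 154.8 tilt 0.07 F [-0.31  0.48 -0.59] M [-0.01  0.03 -0.02] g 1.001 q [-1.15  0.33 -0.06  1.46  0.02  1.35 -0.09]
shift [-0.3972 -0.1938 -0.1721] twist -0.0
```

{"op": "jog_arm", "data": {
  "steps": [0.085, -0.03, -0.015, -0.04, 0, 0.085, -0.07, -0.035, -0.08, 0, 0.085, -0.115, -0.055, -0.112, 0, 0.085, -0.16, -0.078, -0.112, 0, 0.085, -0.205, -0.1, -0.112, 0, 0.085, -0.25, -0.122, -0.112, 0, 0.085, -0.295, -0.144, -0.112, 0, 0.085, -0.335, -0.163, -0.112, 0, 0.085, -0.37, -0.18, -0.112, 0, 0.085, -0.395, -0.193, -0.112, 0],
  "grip_force": 40
}}

```text
clock: 1.1
position: [0.5433, 0.2185, 0.36]
ee_rot: [0.22, 0.975, -0.001, 0.0]
ft_force: [-0.5, -0.3, 1.1]
grip_width: 0.993
```

```bash
python3 - <<'E'
from h import *
state(); shot("w1"); state()
E
```

```text
t 1.1 p [0.5433 0.2185 0.36  ] phi 154.56 tilt 0.08 F [-0.45 -0.31  1.12] M [ 0.06 -0.02 -0.06] g 0.993 q [-0.65  0.21  0.23  1.39 -0.05  1.55  0.7 ]
t 1.15 p [0.5454 0.2146 0.3598] phi 154.28 tilt 0.2 F [ 0.16 -4.16 -0.96] M [-0.28  0.01 -0.09] g 0.997 q [-0.65  0.21  0.23  1.39 -0.04  1.55  0.7 ]
```

View pics/w1.png

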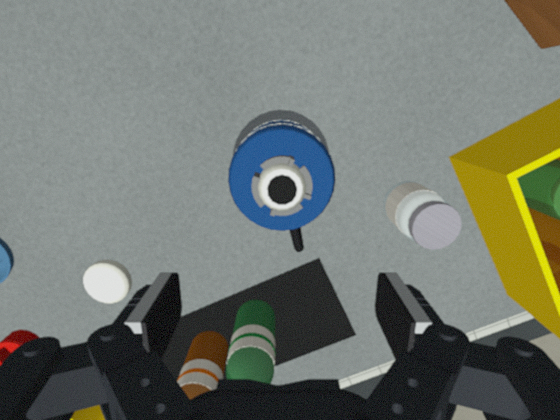

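The wrist view shows the jug at about (282,185), with its four grey ridges visible. The arm was still settling, so I take it again and rectify it.

```bash
cat >> h.py <<'E'
def rect(n,cx,cy,z,half=.05,N=560):
    p,d,m,w=load(n)
    s=np.linspace(-half,half,N);gx,gy=np.meshgrid(cx+s,cy-s*-1)  # cols=+x ; rows=+y reversed below
    gy=gy[::-1]
    P=np.stack([gx,gy,np.full_like(gx,z),np.ones_like(gx)],-1)@w.T
    u=P[...,0]/P[...,2]*m[0,0]+m[0,2];v=P[...,1]/P[...,2]*m[1,1]+m[1,2]
    return cv2.remap(p,u.astype(np.float32),v.astype(np.float32),cv2.INTER_CUBIC)
E
python3 - <<'E'
from h import *
import time
shot("w1b");state();shot("w2"); state()
p,d,m,w=load("w2");X=world(d,m,w)
hsv=cv2.cvtColor(p,cv2.COLOR_RGB2HSV)
near=(np.hypot(X[...,0]-.543,X[...,1]-.221)<.07)&(d>0)
for nm,M in(("shoulder blue",near&(hsv[...,1]>120)&(X[...,2]>.145)&(X[...,2]<.158)),("ridge/neck",near&(X[...,2]>.164)&(X[...,2]<.172)&(hsv[...,1]<60)),("lip",near&(X[...,2]>.177))):
    Q=X[M];print(nm,len(Q),Q.mean(0).round(4),cv2.minEnclosingCircle(Q[:,:2].astype(np.float32)*1000))
r=rect("w2",.5425,.2215,.170);cv2.imwrite("pics/w2r.png",r[:,:,::-1])
E
```

```text
t 1.2 p [0.5438 0.2174 0.3599] phi 154.34 tilt 0.13 F [0.21 0.46 0.05] M [-0.01  0.01 -0.02] g 0.994 q [-0.65  0.21  0.23  1.39 -0.04  1.55  0.7 ]
t 1.25 p [0.5423 0.2205 0.3598] phi 154.55 tilt 0.06 F [ 0.31  1.19 -0.24] M [ 0.1  -0.01  0.01] g 0.999 q [-0.65  0.21  0.23  1.39 -0.05  1.55  0.7 ]
shoulder blue 5705 [0.5362 0.2251 0.152 ] ((541.7590942382812, 223.02857971191406), 54.14105987548828)
ridge/neck 713 [0.5402 0.2239 0.1703] ((542.9769287109375, 222.45413208007812), 29.393596649169922)
lip 40704 [0.536  0.2236 0.4026] ((542.6466064453125, 221.12074279785156), 69.96855926513672)
```

View pics/w2r.png

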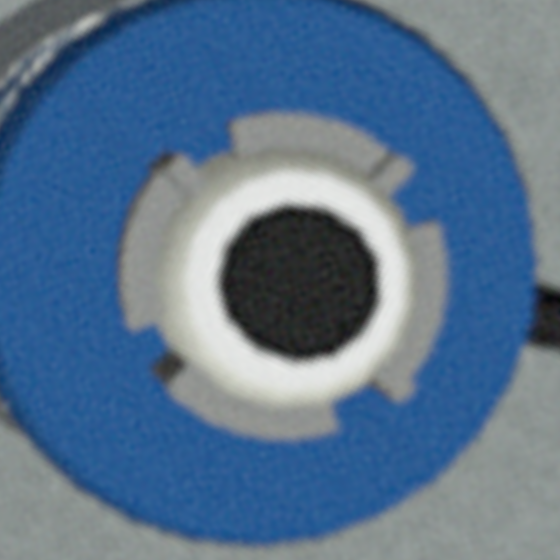

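Rectified view: +x is right and +y is up. The ridge ring is centred at about (284,276), which puts the neck at (0.543, 0.222). The gaps are centred at about 30° mod 90°. The posts are the steps at (385,165) and (165,370), on the counter-clockwise side of each gap. Next I move to view the cap.

```bash
python3 - <<'E'
from h import *
to(.645,-.314,.24,183.5)
E
```

```text
t 1.25 p [0.5423 0.2205 0.3598] phi 154.55 tilt 0.06 F [ 0.31  1.19 -0.24] M [ 0.1  -0.01  0.01] g 0.999 q [-0.65  0.21  0.23  1.39 -0.05  1.55  0.7 ]
shift [-0.3224 -0.4384  0.1202] twist -0.5052
```

{"op": "jog_arm", "data": {
  "steps": [0.085, -0.018, -0.024, 0, -0.05, 0.085, -0.045, -0.062, 0, -0.1, 0.085, -0.074, -0.101, 0, -0.15, 0.085, -0.103, -0.14, 0, -0.2, 0.085, -0.132, -0.179, 0, -0.25, 0.085, -0.161, -0.218, 0, -0.3, 0.085, -0.19, -0.257, 0, -0.35, 0.085, -0.219, -0.296, 0.01, -0.4, 0.085, -0.248, -0.335, 0.03, -0.45, 0.085, -0.275, -0.372, 0.05, -0.505]
}}

```text
clock: 2.25
position: [0.6322, -0.2284, 0.3107]
ee_rot: [-0.035, 0.999, 0.001, 0.0]
ft_force: [0.8, 0.6, 0.5]
grip_width: 0.996
```

```bash
python3 - <<'E'
from h import *
to(.645,-.314,.24,183.5)
E
```

```text
t 2.25 p [ 0.6322 -0.2284  0.3107] phi -175.99 tilt 0.08 F [0.84 0.58 0.5 ] M [ 0.08 -0.06  0.05] g 0.996 q [-0.02  0.44  0.44  1.24 -0.18  1.5   2.04]
shift [-0.0067 -0.0863  0.0706] twist 0.0088
```

{"op": "jog_arm", "data": {
  "steps": [0.045, -0.002, -0.03, 0.025, 0, 0.045, -0.004, -0.055, 0.05, 0, 0.045, -0.006, -0.075, 0.065, 0, 0.045, -0.007, -0.086, 0.07, 0, 0.045, -0.007, -0.086, 0.07, 0, 0.045, -0.007, -0.086, 0.07, 0, 0.045, -0.007, -0.086, 0.07, 0, 0.045, -0.007, -0.086, 0.07, 0, 0.045, -0.007, -0.086, 0.07, 0, 0.045, -0.007, -0.086, 0.07, 0]
}}

```text
clock: 3.25
position: [0.6441, -0.3137, 0.2417]
ee_rot: [-0.033, 0.999, 0.0, 0.0]
ft_force: [0.5, -1.0, -0.3]
grip_width: 0.527
```

```bash
python3 - <<'E'
from h import *
state();shot("w3")
p,d,m,w=load("w3");X=world(d,m,w)
hsv=cv2.cvtColor(p,cv2.COLOR_RGB2HSV)
red=((hsv[...,0]<8)|(hsv[...,0]>172))&(hsv[...,1]>150)&(d>0)&(np.hypot(X[...,0]-.645,X[...,1]+.314)<.06)
P=X[red]
for lo,hi in((.025,.036),(.047,.06)):
    Q=P[(P[:,2]>lo)&(P[:,2]<hi)]
    print(lo,len(Q),Q.mean(0).round(4),cv2.minAreaRect(Q[:,:2].astype(np.float32)*1000),cv2.minEnclosingCircle(Q[:,:2].astype(np.float32)*1000))
r=rect("w3",.645,-.314,.0535);cv2.imwrite("pics/w3r.png",np.hstack([cv2.resize(r,(400,400)),cv2.resize(p,(400,400))])[:,:,::-1])
to(.645,-.314,.24,183.5)
E
```

```text
t 3.25 p [ 0.6441 -0.3137  0.2417] phi -176.24 tilt 0.03 F [ 0.49 -0.97 -0.31] M [ 0.05  0.03 -0.03] g 0.527 q [ 0.11  0.57  0.44  1.21 -0.23  1.42  2.17]
0.025 2364 [ 0.6416 -0.3139  0.0322] ((644.2559814453125, -313.9535827636719), (64.16944122314453, 64.16567993164062), 59.320858001708984) ((644.6474609375, -313.7623291015625), 33.04834747314453)
0.047 744 [ 0.6436 -0.3143  0.0536] ((644.439697265625, -314.1778564453125), (48.99388885498047, 13.63580322265625), 3.4350078105926514) ((644.3910522460938, -313.647705078125), 24.90896224975586)
t 3.3 p [ 0.644  -0.3137  0.2415] phi -176.25 tilt 0.02 F [ 0.84 -0.05 -0.65] M [ 0.    0.01 -0.03] g 0.527 q [ 0.11  0.57  0.44  1.21 -0.23  1.42  2.17]
shift [-0.001  -0.0003  0.0015] twist 0.0044
```

View pics/w3r.png

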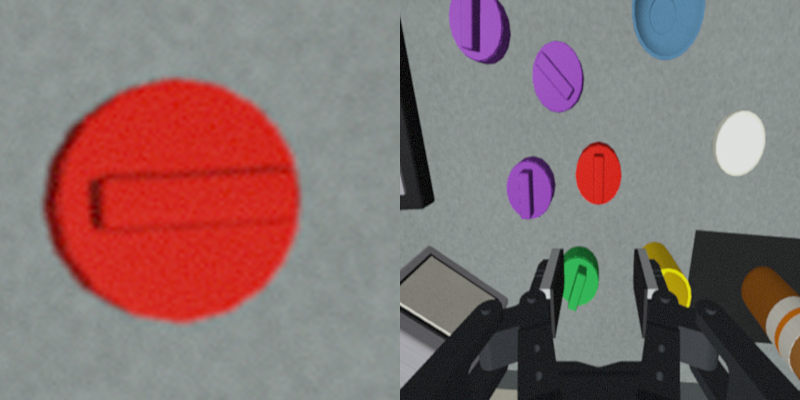

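The wrist view shows the red cap at about (597,172) in the right half and clear of its neighbours. It sits at (0.6444, -0.314) with its bar at 3.4°. The fingers are aligned, so I descend.

{"op": "jog_arm", "data": {
  "steps": [0.045, 0, 0, 0.03, 0, 0.045, 0, 0, 0.065, 0, 0.045, 0, 0, 0.1, 0, 0.045, 0, 0, 0.13, 0.006, 0.045, 0, 0, 0.15, 0.006, 0.045, 0, 0, 0.165, 0.006, 0.045, 0, 0, 0.175, 0.006, 0.045, 0, 0, 0.182, 0.006, 0.045, 0, 0, 0.186, 0.006, 0.045, 0, 0, 0.188, 0.006]
}}

```text
clock: 4.3
position: [0.6442, -0.3142, 0.0537]
ee_rot: [-0.03, 1.0, -0.0, 0.0]
ft_force: [0.0, -0.1, 0.1]
grip_width: 0.527
```

```bash
python3 - <<'E'
from h import *
to(.6444,-.314,.051,183.4)
E
```

```text
t 4.3 p [ 0.6442 -0.3142  0.0537] phi -176.61 tilt 0.04 F [ 0.01 -0.12  0.11] M [-0.    0.06  0.  ] g 0.527 q [ 0.13  0.71  0.39  1.4  -0.29  1.09  2.2 ]
shift [-0.0002  0.0002  0.0027] twist -0.0002
```

{"op": "jog_arm", "data": {
  "steps": [0.045, 0, 0, 0.001, 0, 0.045, 0, 0, 0.002, 0, 0.03, 0, 0, 0.002, 0, 0.02, 0, 0, 0.002, 0, 0.01, 0, 0, 0.002, 0, 0.005, 0, 0, 0.002, 0, 0.005, 0, 0, 0.002, 0, 0.005, 0, 0, 0.002, 0, 0.005, 0, 0, 0.002, 0, 0.005, 0, 0, 0.002, 0],
  "grip_force": 40
}}

```text
clock: 5.3
position: [0.6441, -0.3141, 0.0516]
ee_rot: [-0.03, 1.0, -0.0, 0.0]
ft_force: [-0.2, -0.9, 4.5]
grip_width: 0.155
```

```bash
python3 - <<'E'
from h import *
state()
E
```

```text
t 5.3 p [ 0.6441 -0.3141  0.0516] phi -176.61 tilt 0.03 F [-0.18 -0.89  4.54] M [-0.04  0.04 -0.04] g 0.155 q [ 0.13  0.71  0.39  1.4  -0.29  1.09  2.2 ]
```

{"op": "jog_arm", "data": {
  "steps": [0.005, 0, 0, -0.01, 0, 0.005, 0, 0, -0.03, 0, 0.005, 0, 0, -0.06, 0, 0.005, 0, 0, -0.1, 0, 0.005, 0, 0, -0.14, 0, 0.005, 0, 0, -0.18, 0, 0.005, 0, 0, -0.22, 0, 0.005, 0, 0, -0.25, 0, 0.005, 0, 0, -0.27, 0, 0.005, 0, 0, -0.28, 0]
}}

```text
clock: 6.3
position: [0.644, -0.3142, 0.3338]
ee_rot: [-0.03, 1.0, -0.0, 0.001]
ft_force: [0.1, -0.2, -0.5]
grip_width: 0.154
```

```bash
python3 - <<'E'
from h import *
to(.543,.2222,.33,140)
shot("w4")
E
```

```text
t 6.3 p [ 0.644  -0.3142  0.3338] phi -176.62 tilt 0.13 F [ 0.13 -0.22 -0.47] M [-0.01  0.02 -0.02] g 0.154 q [ 0.13  0.55  0.46  1.04 -0.23  1.6   2.15]
shift [0.0691 0.5415 0.0031] twist 0.7572
```

View pics/w4.png

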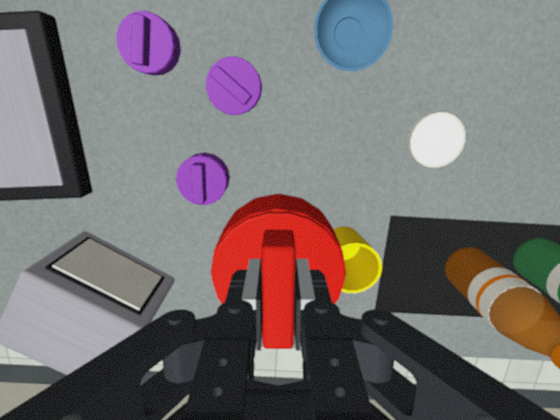

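The cap is held at about (278,270), its bar central between the pads. Now I carry it over to the jug.

{"op": "jog_arm", "data": {
  "steps": [0.005, 0.003, 0.025, 0, 0.08, 0.005, 0.009, 0.07, 0, 0.16, 0.005, 0.015, 0.117, 0, 0.24, 0.005, 0.021, 0.164, 0, 0.32, 0.005, 0.027, 0.211, 0, 0.4, 0.005, 0.033, 0.258, 0, 0.48, 0.005, 0.039, 0.305, 0, 0.56, 0.005, 0.045, 0.352, 0, 0.64, 0.005, 0.051, 0.399, 0, 0.72, 0.005, 0.057, 0.446, 0, 0.757]
}}

```text
clock: 7.35
position: [0.5594, 0.1296, 0.3301]
ee_rot: [0.343, 0.939, -0.001, -0.001]
ft_force: [1.2, -0.6, -0.3]
grip_width: 0.156
```

```bash
python3 - <<'E'
from h import *
to(.543,.2222,.33,140)
E
```

```text
t 7.35 p [0.5594 0.1296 0.3301] phi 139.86 tilt 0.1 F [ 1.21 -0.59 -0.27] M [-0.02 -0.08  0.01] g 0.156 q [-0.62  0.19  0.37  1.48 -0.07  1.48  0.62]
shift [0.0722 0.0602 0.0001] twist -0.0025
```

{"op": "jog_arm", "data": {
  "steps": [0.005, 0.025, 0.021, 0, 0, 0.005, 0.045, 0.038, 0, 0, 0.005, 0.06, 0.05, 0, 0, 0.005, 0.069, 0.057, 0, 0, 0.005, 0.072, 0.06, 0.01, 0, 0.005, 0.072, 0.06, 0.03, 0, 0.005, 0.072, 0.06, 0.05, 0, 0.005, 0.072, 0.06, 0.06, 0, 0.005, 0.072, 0.06, 0.06, 0, 0.005, 0.072, 0.06, 0.06, 0]
}}

```text
clock: 8.35
position: [0.5443, 0.2195, 0.2717]
ee_rot: [0.342, 0.94, 0.0, 0.0]
ft_force: [-0.6, -0.1, 0.0]
grip_width: 0.156
```

```bash
python3 - <<'E'
from h import *
to(.543,.2222,.26,140)
for c in("side","top","wrist"): shot("a_"+c,c)
for c in("side","top"):
    p,d,m,w=load("a_"+c);X=world(d,m,w);hsv=cv2.cvtColor(p,cv2.COLOR_RGB2HSV)
    red=((hsv[...,0]<8)|(hsv[...,0]>172))&(hsv[...,1]>140)&(d>0)&(np.hypot(X[...,0]-.543,X[...,1]-.222)<.08)&(X[...,2]>.19)
    P=X[red];print(c,len(P),P.min(0).round(4),P.max(0).round(4))
    T=P[(P[:,2]>.229)&(P[:,2]<.25)] if c=="top" else P
    if len(T)>5: print(cv2.minEnclosingCircle(T[:,:2].astype(np.float32)*1000))
p,d,m,w=load("a_side");x0,y0=240,190
a=cv2.resize(p[180:380,220:400],(540,600))
cv2.imwrite("pics/a_s.png",a[:,:,::-1])
p,*_=load("a_top")
cv2.imwrite("pics/a_t.png",cv2.resize(p[180:300,120:260],(560,480))[:,:,::-1])
E
```

```text
t 8.35 p [0.5443 0.2195 0.2717] phi 139.97 tilt 0.02 F [-0.61 -0.14  0.01] M [ 0.03 -0.02 -0.05] g 0.156 q [-0.72  0.24  0.3   1.55 -0.07  1.37  0.47]
shift [0.0027 0.0012 0.0117] twist -0.0005
side 998 [0.5115 0.1937 0.2199] [0.5758 0.2572 0.3038]
((543.116455078125, 225.0484619140625), 36.58452224731445)
top 188 [0.5264 0.1841 0.2261] [0.5768 0.2221 0.3845]
((551.6341552734375, 203.17410278320312), 27.822072982788086)
```

View pics/a_s.png

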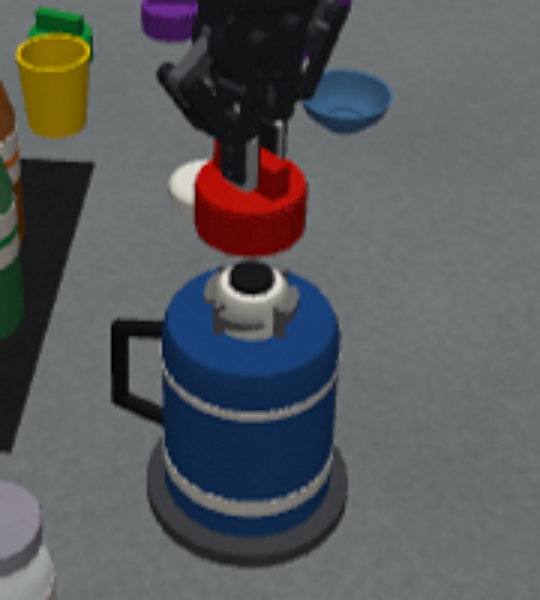

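View pics/a_wrist.png

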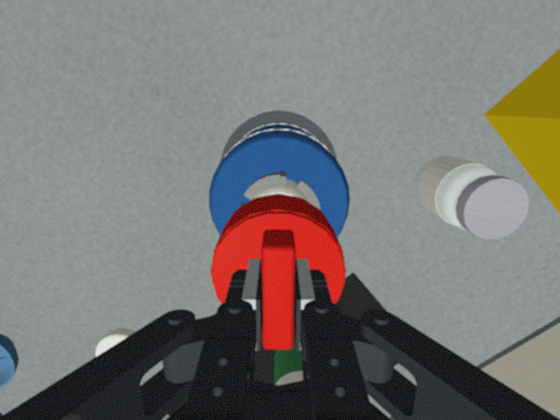

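The side crop shows the cap at about (250,215), just above the neck at (255,290). Before lowering I refine the centring using the shoulder circle and the lip in several pictures.

```bash
cat > fit.py <<'E'
from h import *
from scipy.optimize import least_squares
# fit of circle by radial gradient search on rectified planes
def fit(n,z,r,cx,cy,chan,rng=.006,sect=None):
    p,d,m,w=load(n);g=cv2.GaussianBlur(chan(p.astype(np.float32)),(0,0),.8)
    th=np.radians(np.arange(0,360,2.)) 
    if sect is not None: th=np.radians(np.arange(sect[0],sect[1],2.))
    for it in range(4):
        s=np.linspace(-rng,rng,121)
        rr=r+s[None];x=cx+rr*np.cos(th)[:,None];y=cy+rr*np.sin(th)[:,None]
        P=np.stack([x,y,np.full_like(x,z),np.ones_like(x)],-1)@w.T
        u=(P[...,0]/P[...,2]*m[0,0]+m[0,2]).astype(np.float32);v=(P[...,1]/P[...,2]*m[1,1]+m[1,2]).astype(np.float32)
        I=cv2.remap(g,u,v,cv2.INTER_LINEAR)
        G=np.abs(np.gradient(I,axis=1));k=G.argmax(1);st=G.max(1);ok=st>np.median(st)*.5
        e=s[k]
        # x residual
        f=lambda q:(e-q[2]-q[0]*np.cos(th)-q[1]*np.sin(th))[ok]
        q=least_squares(f,[0,0,0],loss="soft_l1",f_scale=.0007).x
        cx+=q[0];cy+=q[1]
    print(n,z,"c",np.round([cx,cy],4),"r",round(r+q[2],4),"rms",np.sqrt(np.mean(np.clip(f(q),-.002,.002)**2)).round(5))
blue=lambda p:p[...,2]-p[...,0]
gray=lambda p:p[...,0]
E
python3 - <<'E'
from fit import *
for n in("w1","w1b","w2"):
    fit(n,.170,.029,.543,.222,gray)
    fit(n,.152,.056,.543,.222,blue)
    fit(n,.185,.014,.543,.222,gray,.003)
for n in("top0","side0"):
    fit(n,.170,.029,.543,.222,gray)
    fit(n,.185,.014,.543,.222,gray,.004)
fit("top0",.152,.056,.543,.222,blue)
fit("side0",.152,.056,.543,.222,blue,sect=(90+10,360-10) if 0 else (0,360))
red=lambda p:p[...,0]-p[...,1]
fit("w3",.0,.0325,.6444,-.314,red,sect=(90,270))
fit("w3",.0315,.0325,.6444,-.314,red)
fit("top0",.0315,.0325,.6444,-.314,red)
fit("side0",.0315,.0325,.6444,-.314,red,sect=(-180,0))
fit("side0",.0,.0325,.6444,-.314,red,sect=(10,170))
z=.2717-.0516
fit("a_side",z,.0325,.5443,.2195,red,sect=(10,170))
fit("a_top",z+.0315,.0325,.5443,.2195,red,sect=(90,270))
fit("a_wrist",z+.0315,.0325,.5443,.2195,red,sect=(30,250))
fit("w4",.3338-.0516+.0315,.0325,.644,-.3142,red,sect=(120,240))
fit("a_wrist",.152,.056,.543,.222,blue,sect=(60,220))
E
```

```text
w1 0.17 c [0.5433 0.2222] r 0.0293 rms 0.00104
w1 0.152 c [0.541 0.223] r 0.0533 rms 0.00048
w1 0.185 c [0.5425 0.2224] r 0.0133 rms 0.00035
w1b 0.17 c [0.5433 0.2223] r 0.0292 rms 0.00102
w1b 0.152 c [0.5411 0.2229] r 0.0532 rms 0.00047
w1b 0.185 c [0.5425 0.2225] r 0.0133 rms 0.00032
w2 0.17 c [0.5432 0.2222] r 0.0292 rms 0.00105
w2 0.152 c [0.541  0.2229] r 0.0532 rms 0.00046
w2 0.185 c [0.5425 0.2225] r 0.0133 rms 0.00033
top0 0.17 c [0.5399 0.2197] r 0.0251 rms 0.00129
top0 0.185 c [0.5438 0.2197] r 0.0135 rms 0.00083
side0 0.17 c [0.5414 0.2271] r 0.0284 rms 0.00164
side0 0.185 c [0.5416 0.2288] r 0.0144 rms 0.00097
top0 0.152 c [0.5439 0.2186] r 0.0533 rms 0.00086
side0 0.152 c [0.5416 0.2271] r 0.0522 rms 0.00127
w3 0.0 c [ 0.648  -0.3137] r 0.0341 rms 0.0006
w3 0.0315 c [ 0.6438 -0.314 ] r 0.033 rms 0.00071
top0 0.0315 c [ 0.6458 -0.3142] r 0.0323 rms 0.00084
side0 0.0315 c [ 0.6464 -0.3344] r 0.0278 rms 0.00109
side0 0.0 c [ 0.6444 -0.3141] r 0.0319 rms 0.00123
a_side 0.2201 c [0.5442 0.2196] r 0.0324 rms 0.00081
a_top 0.2516 c [0.5159 0.2072] r 0.0185 rms 0.00147
a_wrist 0.2516 c [0.5391 0.2241] r 0.0313 rms 0.00106
w4 0.3137 c [ 0.6307 -0.315 ] r 0.0266 rms 0.00028
a_wrist 0.152 c [0.5393 0.2252] r 0.0518 rms 0.00069
```

```bash
python3 - <<'E'
from h import *
p,d,m,w=load("side0")
x0,y0,W,H,k=250,240,110,110,7
a=cv2.resize(p[y0:y0+H,x0:x0+W],None,fx=k,fy=k,interpolation=cv2.INTER_CUBIC)[:,:,::-1].copy()
th=np.radians(np.arange(0,361,3))
for z,r in((.170,.029),(.185,.014),(.179,.019),(.152,.056)):
    P=np.stack([.543+r*np.cos(th),.2222+r*np.sin(th),0*th+z,0*th+1],-1)@w.T
    u=P[:,0]/P[:,2]*m[0,0]+m[0,2];v=P[:,1]/P[:,2]*m[1,1]+m[1,2]
    cv2.polylines(a,[np.stack([(u-x0+.5)*k,(v-y0+.5)*k],-1).astype(int)],True,(0,255,255),1)
cv2.imwrite("pics/ov.png",a[:600])
E
```

```text
(no output)
```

View pics/ov.png

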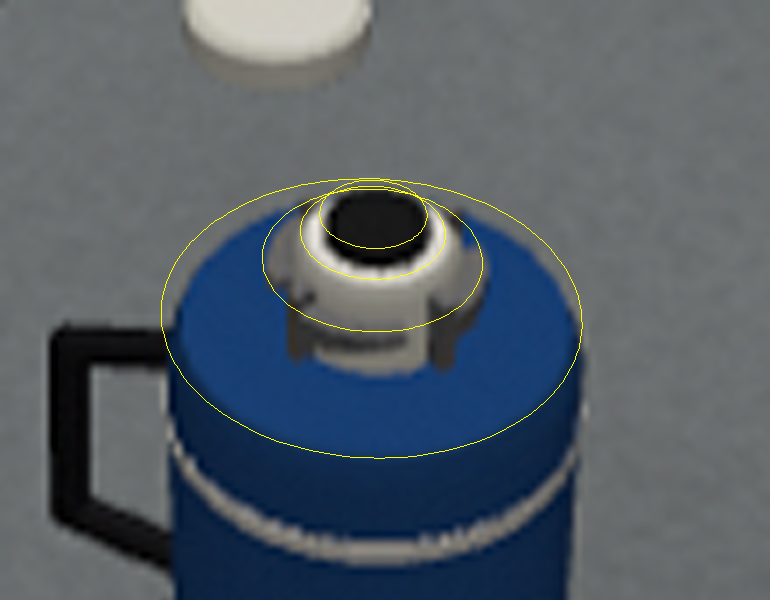

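The overlay at (0.543, 0.2222) agrees with the side view to within about 1 px, at (375,235) in the crop. I use (0.5427, 0.2224) as the centre and lower gently.

```bash
python3 - <<'E'
from h import *
to(.5427,.2224,.228,140)
E
```

```text
t 8.5 p [0.5445 0.22   0.2723] phi 140.0 tilt 0.09 F [ 0.44  0.29 -1.09] M [ 0.   -0.03  0.03] g 0.151 q [-0.72  0.23  0.3   1.55 -0.07  1.37  0.47]
shift [0.0029 0.0006 0.0443] twist 0.0001
```

{"op": "jog_arm", "data": {
  "steps": [0.005, 0.002, 0.0005, 0.005, 0, 0.005, 0.003, 0.0007, 0.015, 0, 0.005, 0.003, 0.0007, 0.024, 0, 0.005, 0.003, 0.0007, 0.031, 0, 0.005, 0.003, 0.0007, 0.036, 0, 0.005, 0.003, 0.0007, 0.039, 0, 0.005, 0.003, 0.0007, 0.041, 0, 0.005, 0.003, 0.0007, 0.043, 0, 0.005, 0.003, 0.0007, 0.044, 0, 0.005, 0.003, 0.0007, 0.044, 0]
}}

```text
clock: 9.5
position: [0.5422, 0.2225, 0.2273]
ee_rot: [0.342, 0.94, 0.0, 0.0]
ft_force: [0.5, -0.1, -0.4]
grip_width: 0.151
```

```bash
python3 - <<'E'
from h import *
to(.5427,.2224,.2186,140)
shot("b_side","side");p,*_=load("b_side");cv2.imwrite("pics/b_s.png",cv2.resize(p[220:330,230:370],(700,550),interpolation=cv2.INTER_CUBIC)[:,:,::-1])
E
```

```text
t 9.5 p [0.5422 0.2225 0.2273] phi 140.01 tilt 0.01 F [ 0.51 -0.05 -0.42] M [-0.02  0.04 -0.02] g 0.151 q [-0.72  0.26  0.3   1.61 -0.08  1.28  0.47]
shift [-0.0004  0.0003  0.0087] twist 0.0003
```

View pics/b_s.png

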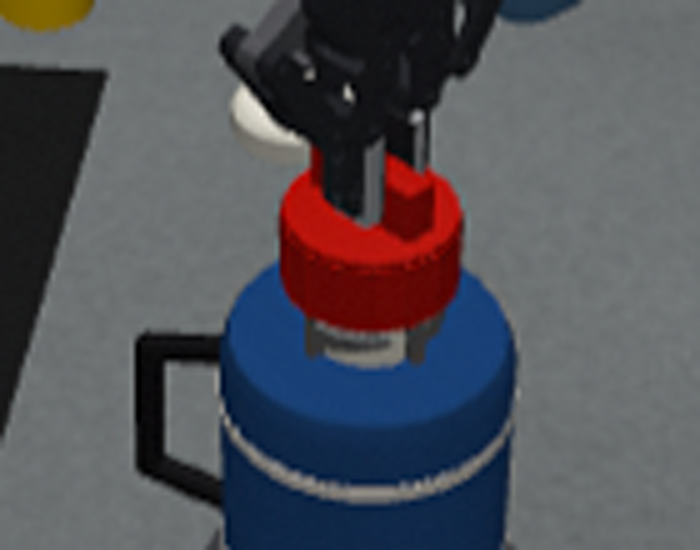

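The cap at (371,255) is centred over the neck at (363,345) in the side crop, and there is no contact force yet. I continue down slowly.

{"op": "jog_arm", "data": {
  "steps": [0.005, 0, 0, 0.0007, 0, 0.005, 0, 0, 0.0014, 0, 0.005, 0, 0, 0.0021, 0, 0.005, 0, 0, 0.0028, 0, 0.005, 0, 0, 0.0035, 0, 0.005, 0, 0, 0.0042, 0, 0.005, 0, 0, 0.0049, 0, 0.005, 0, 0, 0.0056, 0, 0.005, 0, 0, 0.006, 0, 0.005, 0, 0, 0.006, 0]
}}

```text
clock: 10.55
position: [0.5421, 0.2225, 0.2212]
ee_rot: [0.342, 0.94, -0.0, -0.0]
ft_force: [0.3, -0.8, -0.9]
grip_width: 0.153
```

```bash
python3 - <<'E'
from h import *
state()
E
```

```text
t 10.55 p [0.5421 0.2225 0.2212] phi 140.02 tilt 0.01 F [ 0.34 -0.81 -0.9 ] M [0.01 0.03 0.03] g 0.153 q [-0.72  0.26  0.3   1.62 -0.08  1.27  0.47]
```

{"op": "jog_arm", "data": {
  "steps": [0.005, 0, 0, 0.0003, 0, 0.005, 0, 0, 0.0006, 0, 0.005, 0, 0, 0.0009, 0, 0.005, 0, 0, 0.0012, 0, 0.005, 0, 0, 0.0014, 0, 0.005, 0, 0, 0.0016, 0, 0.005, 0, 0, 0.0018, 0, 0.005, 0, 0, 0.002, 0, 0.005, 0, 0, 0.002, 0, 0.005, 0, 0, 0.002, 0]
}}

```text
clock: 11.55
position: [0.5422, 0.2225, 0.2193]
ee_rot: [0.342, 0.94, 0.0, -0.0]
ft_force: [-0.4, 0.1, -0.7]
grip_width: 0.154
```

{"op": "jog_arm", "data": {
  "steps": [0.005, 0, 0, 0.0002, 0, 0.005, 0, 0, 0.0004, 0, 0.005, 0, 0, 0.0006, 0, 0.005, 0, 0, 0.0008, 0, 0.005, 0, 0, 0.0008, 0, 0.005, 0, 0, 0.0008, 0, 0.005, 0, 0, 0.0008, 0, 0.005, 0, 0, 0.0008, 0, 0.005, 0, 0, 0.0008, 0, 0.005, 0, 0, 0.0008, 0]
}}

```text
clock: 12.55
position: [0.5422, 0.2225, 0.2185]
ee_rot: [0.342, 0.94, 0.0, 0.0]
ft_force: [-0.9, 0.2, -0.1]
grip_width: 0.152
```

{"op": "jog_arm", "data": {
  "steps": [0.005, 0, 0, 0.0002, 0, 0.005, 0, 0, 0.0004, 0, 0.005, 0, 0, 0.0006, 0, 0.005, 0, 0, 0.0006, 0, 0.005, 0, 0, 0.0006, 0, 0.005, 0, 0, 0.0006, 0, 0.005, 0, 0, 0.0006, 0, 0.005, 0, 0, 0.0006, 0, 0.005, 0, 0, 0.0006, 0, 0.005, 0, 0, 0.0006, 0]
}}

```text
clock: 13.55
position: [0.5423, 0.2225, 0.2183]
ee_rot: [0.342, 0.94, 0.0, 0.0]
ft_force: [-2.3, -0.5, 5.0]
grip_width: 0.156
```

{"op": "jog_arm", "data": {
  "steps": [0.005, 0, 0, 0.0002, 0, 0.005, 0, 0, 0.0004, 0, 0.005, 0, 0, 0.0006, 0, 0.005, 0, 0, 0.0006, 0, 0.005, 0, 0, 0.0006, 0, 0.005, 0, 0, 0.0006, 0, 0.005, 0, 0, 0.0006, 0, 0.005, 0, 0, 0.0006, 0, 0.005, 0, 0, 0.0006, 0, 0.005, 0, 0, 0.0006, 0]
}}

```text
clock: 14.55
position: [0.5423, 0.2226, 0.2183]
ee_rot: [0.342, 0.94, 0.0, 0.0]
ft_force: [-3.0, -1.3, 8.9]
grip_width: 0.154
```

The cap is on the ridges: contact at TCP z 0.2183, which puts the rim at about 0.1667 as expected, with 9 N. Now I turn it counter-clockwise gently (negative twist).

{"op": "jog_arm", "data": {
  "steps": [0.005, 0, 0, 0, -0.03, 0.005, 0, 0, 0, -0.06, 0.005, 0, 0, 0, -0.09, 0.005, 0, 0, 0, -0.12, 0.005, 0, 0, 0, -0.15, 0.005, 0, 0, 0, -0.18, 0.005, 0, 0, 0, -0.21, 0.005, 0, 0, 0, -0.24, 0.005, 0, 0, 0, -0.26, 0.005, 0, 0, 0, -0.26, 0]
}}

```text
invalid input at $.steps: expected a multiple of 5 numbers
```

```bash
python3 - <<'E'
from h import *
state()
E
```

```text
t 14.55 p [0.5423 0.2226 0.2183] phi 140.02 tilt 0.05 F [-3.03 -1.27  8.91] M [-0.36  0.87  0.05] g 0.154 q [-0.72  0.26  0.3   1.63 -0.08  1.26  0.47]
```

{"op": "jog_arm", "data": {
  "steps": [0.005, 0, 0, 0, -0.03, 0.005, 0, 0, 0, -0.06, 0.005, 0, 0, 0, -0.09, 0.005, 0, 0, 0, -0.12, 0.005, 0, 0, 0, -0.15, 0.005, 0, 0, 0, -0.18, 0.005, 0, 0, 0, -0.21, 0.005, 0, 0, 0, -0.24, 0.005, 0, 0, 0, -0.26, 0.005, 0, 0, 0, -0.26]
}}

```text
clock: 15.55
position: [0.5428, 0.223, 0.2182]
ee_rot: [0.217, 0.976, 0.001, 0.001]
ft_force: [0.3, 0.0, 5.3]
grip_width: 0.156
```

```bash
python3 - <<'E'
from h import *
state()
E
```

```text
t 15.55 p [0.5428 0.223  0.2182] phi 154.97 tilt 0.14 F [0.29 0.04 5.27] M [ 0.13 -0.01  0.06] g 0.156 q [-0.69  0.26  0.27  1.62 -0.07  1.26  0.72]
```

{"op": "jog_arm", "data": {
  "steps": [0.005, 0, 0, 0, -0.015, 0.005, 0, 0, 0, -0.03, 0.005, 0, 0, 0, -0.045, 0.005, 0, 0, 0, -0.06, 0.005, 0, 0, 0, -0.075, 0.005, 0, 0, 0, -0.09, 0.005, 0, 0, 0, -0.105, 0.005, 0, 0, 0, -0.12, 0.005, 0, 0, 0, -0.13, 0.005, 0, 0, 0, -0.13]
}}

```text
clock: 16.55
position: [0.5421, 0.2224, 0.2172]
ee_rot: [0.153, 0.988, -0.0, -0.0]
ft_force: [-0.6, 1.1, -0.8]
grip_width: 0.153
```

```bash
python3 - <<'E'
from h import *
state()
E
```

```text
t 16.55 p [0.5421 0.2224 0.2172] phi 162.38 tilt 0.02 F [-0.62  1.14 -0.8 ] M [-0.01  0.01 -0.  ] g 0.153 q [-0.68  0.26  0.25  1.63 -0.07  1.26  0.85]
```

It found the gap: z fell 1 mm and the force vanished at phi 162.4°, close to the measured gap. Now I follow it down.

{"op": "jog_arm", "data": {
  "steps": [0.005, 0, 0, 0.0006, -0.02, 0.005, 0, 0, 0.0012, -0.03, 0.005, 0, 0, 0.0018, -0.03, 0.005, 0, 0, 0.0024, -0.03, 0.005, 0, 0, 0.003, -0.03, 0.005, 0, 0, 0.0036, -0.03, 0.005, 0, 0, 0.0042, -0.03, 0.005, 0, 0, 0.0048, -0.03, 0.005, 0, 0, 0.005, -0.03, 0.005, 0, 0, 0.005, -0.03]
}}

```text
clock: 17.55
position: [0.5421, 0.2225, 0.2123]
ee_rot: [0.138, 0.99, 0.0, -0.0]
ft_force: [0.4, 0.1, -1.3]
grip_width: 0.147
```

```bash
python3 - <<'E'
from h import *
state()
E
```

```text
t 17.55 p [0.5421 0.2225 0.2123] phi 164.09 tilt 0.0 F [ 0.45  0.08 -1.26] M [ 0.    0.02 -0.04] g 0.147 q [-0.67  0.27  0.25  1.63 -0.07  1.25  0.88]
```

{"op": "jog_arm", "data": {
  "steps": [0.005, 0, 0, 0.0004, 0, 0.005, 0, 0, 0.0008, 0, 0.005, 0, 0, 0.0012, 0, 0.005, 0, 0, 0.0016, 0, 0.005, 0, 0, 0.002, 0, 0.005, 0, 0, 0.0024, 0, 0.005, 0, 0, 0.0028, 0, 0.005, 0, 0, 0.003, 0, 0.005, 0, 0, 0.003, 0, 0.005, 0, 0, 0.003, 0]
}}

```text
clock: 18.55
position: [0.5422, 0.2225, 0.2093]
ee_rot: [0.138, 0.99, 0.0, -0.0]
ft_force: [0.4, -0.0, -1.1]
grip_width: 0.153
```

```bash
python3 - <<'E'
from h import *
state()
E
```

```text
t 18.55 p [0.5422 0.2225 0.2093] phi 164.08 tilt 0.0 F [ 0.36 -0.01 -1.07] M [-0.01  0.02 -0.02] g 0.153 q [-0.67  0.27  0.25  1.64 -0.07  1.25  0.88]
```

{"op": "jog_arm", "data": {
  "steps": [0.005, 0, 0, 0.0002, 0, 0.005, 0, 0, 0.0004, 0, 0.005, 0, 0, 0.0006, 0, 0.005, 0, 0, 0.0008, 0, 0.005, 0, 0, 0.001, 0, 0.005, 0, 0, 0.001, 0, 0.005, 0, 0, 0.001, 0, 0.005, 0, 0, 0.001, 0, 0.005, 0, 0, 0.001, 0, 0.005, 0, 0, 0.001, 0]
}}

```text
clock: 19.55
position: [0.5422, 0.2225, 0.2084]
ee_rot: [0.138, 0.99, 0.0, 0.0]
ft_force: [-0.5, -0.3, 2.5]
grip_width: 0.155
```

```bash
python3 - <<'E'
from h import *
state()
E
```

```text
t 19.55 p [0.5422 0.2225 0.2084] phi 164.08 tilt 0.01 F [-0.53 -0.31  2.51] M [-0.08  0.09 -0.03] g 0.155 q [-0.67  0.27  0.25  1.64 -0.07  1.24  0.88]
```

Seal contact is felt at about 3.5 N and the cap is in the thread. Now I turn clockwise (positive twist), following the descent.

{"op": "jog_arm", "data": {
  "steps": [0.005, 0, 0, 0.0001, 0.03, 0.005, 0, 0, 0.0002, 0.07, 0.005, 0, 0, 0.0003, 0.11, 0.005, 0, 0, 0.0005, 0.15, 0.005, 0, 0, 0.0006, 0.19, 0.005, 0, 0, 0.0008, 0.23, 0.005, 0, 0, 0.0009, 0.27, 0.005, 0, 0, 0.001, 0.31, 0.005, 0, 0, 0.0011, 0.34, 0.005, 0, 0, 0.0011, 0.35]
}}

```text
clock: 20.55
position: [0.5424, 0.2227, 0.2074]
ee_rot: [0.31, 0.951, 0.0, 0.0]
ft_force: [-0.2, 0.8, 2.2]
grip_width: 0.155
```

```bash
python3 - <<'E'
from h import *
state()
E
```

```text
t 20.55 p [0.5424 0.2227 0.2074] phi 143.94 tilt 0.04 F [-0.17  0.85  2.15] M [ 0.07 -0.15  0.01] g 0.155 q [-0.71  0.27  0.29  1.64 -0.08  1.24  0.54]
```

{"op": "jog_arm", "data": {
  "steps": [0.005, 0, 0, 0.0001, 0.03, 0.005, 0, 0, 0.0002, 0.07, 0.005, 0, 0, 0.0003, 0.11, 0.005, 0, 0, 0.0004, 0.15, 0.005, 0, 0, 0.0006, 0.19, 0.005, 0, 0, 0.0007, 0.23, 0.005, 0, 0, 0.0008, 0.27, 0.005, 0, 0, 0.0009, 0.31, 0.005, 0, 0, 0.001, 0.34, 0.005, 0, 0, 0.001, 0.35]
}}

```text
clock: 21.55
position: [0.5423, 0.2227, 0.2064]
ee_rot: [0.47, 0.883, 0.0, 0.0]
ft_force: [1.4, 0.8, 3.6]
grip_width: 0.158
```

```bash
python3 - <<'E'
from h import *
state()
E
```

```text
t 21.55 p [0.5423 0.2227 0.2064] phi 123.9 tilt 0.04 F [1.44 0.81 3.56] M [ 0.22 -0.14 -0.01] g 0.158 q [-0.75  0.28  0.33  1.64 -0.09  1.24  0.2 ]
```

{"op": "jog_arm", "data": {
  "steps": [0.005, 0, 0, 0.0001, 0.03, 0.005, 0, 0, 0.0002, 0.06, 0.005, 0, 0, 0.0003, 0.09, 0.005, 0, 0, 0.0004, 0.12, 0.005, 0, 0, 0.0005, 0.15, 0.005, 0, 0, 0.0006, 0.18, 0.005, 0, 0, 0.0007, 0.21, 0.005, 0, 0, 0.0008, 0.23, 0.005, 0, 0, 0.0008, 0.24, 0.005, 0, 0, 0.0008, 0.24]
}}

```text
clock: 22.55
position: [0.5423, 0.2229, 0.2055]
ee_rot: [0.572, 0.82, 0.0, -0.0]
ft_force: [2.0, 4.5, 4.8]
grip_width: 0.154
```

```bash
python3 - <<'E'
from h import *
state()
E
```

```text
t 22.55 p [0.5423 0.2229 0.2055] phi 110.21 tilt 0.04 F [1.99 4.54 4.77] M [ 0.94 -0.31  0.05] g 0.154 q [-0.77  0.28  0.36  1.65 -0.1   1.24 -0.03]
```

{"op": "jog_arm", "data": {
  "steps": [0.005, 0, 0, 0, 0.015, 0.005, 0, 0, 0, 0.03, 0.005, 0, 0, 0, 0.045, 0.005, 0, 0, 0, 0.06, 0.005, 0, 0, 0, 0.075, 0.005, 0, 0, 0, 0.09, 0.005, 0, 0, 0, 0.1, 0.005, 0, 0, 0, 0.1, 0.005, 0, 0, 0, 0.1, 0.005, 0, 0, 0, 0.1]
}}

```text
clock: 23.55
position: [0.5423, 0.223, 0.2056]
ee_rot: [0.612, 0.791, 0.0, -0.0]
ft_force: [1.3, 5.0, 5.0]
grip_width: 0.151
```

```bash
python3 - <<'E'
from h import *
state()
E
```

```text
t 23.55 p [0.5423 0.223  0.2056] phi 104.47 tilt 0.05 F [1.29 4.97 4.95] M [ 1.23 -0.45  0.02] g 0.151 q [-0.78  0.28  0.38  1.65 -0.11  1.24 -0.13]
```

{"op": "jog_arm", "data": {
  "steps": [0.005, 0, 0, 0, 0.01, 0.005, 0, 0, 0, 0.02, 0.005, 0, 0, 0, 0.03, 0.005, 0, 0, 0, 0.04, 0.005, 0, 0, 0, 0.05, 0.005, 0, 0, 0, 0.05, 0.005, 0, 0, 0, 0.05, 0.005, 0, 0, 0, 0.05, 0.005, 0, 0, 0, 0.05, 0.005, 0, 0, 0, 0.05]
}}

```text
clock: 24.55
position: [0.5424, 0.223, 0.2056]
ee_rot: [0.632, 0.775, 0.001, 0.0]
ft_force: [1.7, 5.7, 4.9]
grip_width: 0.152
```

```bash
python3 - <<'E'
from h import *
state()
E
```

```text
t 24.55 p [0.5424 0.223  0.2056] phi 101.61 tilt 0.06 F [1.69 5.65 4.89] M [ 1.26 -0.48  0.09] g 0.152 q [-0.79  0.28  0.38  1.65 -0.11  1.24 -0.18]
```

{"op": "jog_arm", "data": {
  "steps": [0.005, 0, 0, 0, 0.01, 0.005, 0, 0, 0, 0.02, 0.005, 0, 0, 0, 0.03, 0.005, 0, 0, 0, 0.04, 0.005, 0, 0, 0, 0.04, 0.005, 0, 0, 0, 0.04, 0.005, 0, 0, 0, 0.04, 0.005, 0, 0, 0, 0.04, 0.005, 0, 0, 0, 0.04, 0.005, 0, 0, 0, 0.04]
}}

```text
clock: 25.55
position: [0.5426, 0.2231, 0.2056]
ee_rot: [0.647, 0.762, 0.001, 0.0]
ft_force: [2.8, 5.4, 3.4]
grip_width: 0.155
```

```bash
python3 - <<'E'
from h import *
state()
E
```

```text
t 25.55 p [0.5426 0.2231 0.2056] phi 99.34 tilt 0.1 F [2.82 5.38 3.37] M [ 1.47 -0.86  0.29] g 0.155 q [-0.79  0.28  0.39  1.65 -0.11  1.24 -0.22]
```

The torque is rising (0.29 N m), so the end stop is just being met at about 65° from the drop angle. One more small nudge to confirm.

{"op": "jog_arm", "data": {
  "steps": [0.005, 0, 0, 0, 0.005, 0.005, 0, 0, 0, 0.01, 0.005, 0, 0, 0, 0.01, 0.005, 0, 0, 0, 0.01, 0.005, 0, 0, 0, 0.01, 0.005, 0, 0, 0, 0.01, 0.005, 0, 0, 0, 0.01, 0.005, 0, 0, 0, 0.01, 0.005, 0, 0, 0, 0.01, 0.005, 0, 0, 0, 0.01]
}}

```text
clock: 26.55
position: [0.5427, 0.2232, 0.2057]
ee_rot: [0.651, 0.759, 0.001, 0.0]
ft_force: [4.3, 5.3, 3.8]
grip_width: 0.154
```

```bash
python3 - <<'E'
from h import *
state()
shot("c_side","side");p,*_=load("c_side");cv2.imwrite("pics/c_s.png",cv2.resize(p[220:330,230:370],(700,550),interpolation=cv2.INTER_CUBIC)[:,:,::-1])
E
```

```text
t 26.55 p [0.5427 0.2232 0.2057] phi 98.78 tilt 0.11 F [4.33 5.33 3.83] M [ 1.44 -0.99  0.43] g 0.154 q [-0.79  0.28  0.39  1.65 -0.11  1.24 -0.23]
```

View pics/c_s.png

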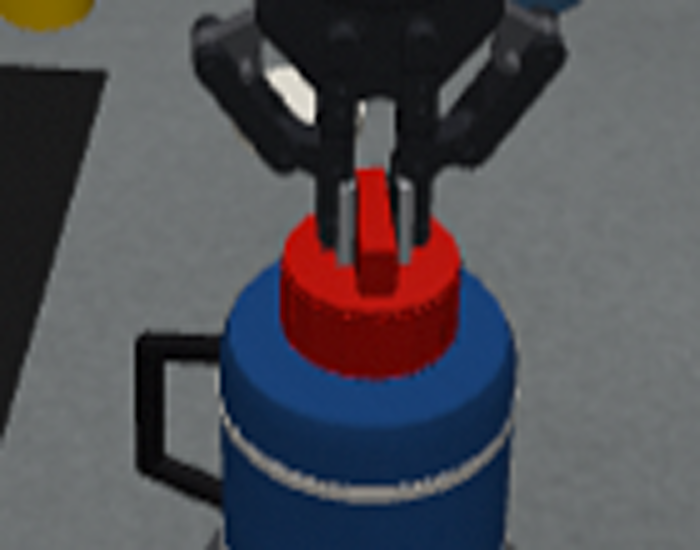

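The side crop shows the cap low on the shoulder at (370,320), and torque climbs sharply against the stop. I unload the twist, release and retreat.

{"op": "jog_arm", "data": {
  "steps": [0.005, 0, 0, 0, -0.015, 0.005, 0, 0, -0.0004, -0.02, 0.02, 0, 0, -0.0004, -0.02, 0.03, 0, 0, -0.0004, -0.02, 0.05, 0, 0, -0.0004, -0.02, 0.05, 0, 0, -0.0004, -0.02, 0.05, 0, 0, -0.0004, -0.02, 0.05, 0, 0, -0.002, -0.02, 0.05, 0, 0, -0.005, -0.02, 0.05, 0, 0, -0.01, -0.02]
}}

```text
clock: 27.6
position: [0.5421, 0.2225, 0.2156]
ee_rot: [0.643, 0.766, -0.0, -0.0]
ft_force: [-0.4, -0.6, -0.6]
grip_width: 0.584
```

```bash
python3 - <<'E'
from h import *
state()
E
```

```text
t 27.6 p [0.5421 0.2225 0.2156] phi 99.91 tilt 0.02 F [-0.39 -0.58 -0.62] M [0.01 0.04 0.04] g 0.584 q [-0.79  0.27  0.39  1.63 -0.11  1.26 -0.21]
```

{"op": "jog_arm", "data": {
  "steps": [0.05, 0, 0, -0.02, 0, 0.05, 0, 0, -0.05, 0, 0.05, 0, 0, -0.08, 0, 0.05, 0, 0, -0.11, 0, 0.05, 0, 0, -0.13, 0, 0.05, 0, 0, -0.14, 0, 0.05, 0, 0, -0.14, 0, 0.05, 0, 0, -0.14, 0, 0.05, 0, 0, -0.14, 0, 0.05, 0, 0, -0.14, 0]
}}

```text
clock: 28.6
position: [0.5419, 0.2224, 0.3544]
ee_rot: [0.643, 0.766, -0.001, -0.0]
ft_force: [-0.4, 0.4, 0.2]
grip_width: 0.585
```

```bash
python3 - <<'E'
from fit import *
red=lambda p:p[...,0]-p[...,1]
state()
for c in("side","wrist","top"): shot("d_"+c,c)
p,d,m,w=load("d_wrist");X=world(d,m,w);hsv=cv2.cvtColor(p,cv2.COLOR_RGB2HSV)
R=((hsv[...,0]<8)|(hsv[...,0]>172))&(hsv[...,1]>140)&(d>0)&(np.hypot(X[...,0]-.543,X[...,1]-.222)<.05)
P=X[R]
T=P[P[:,2]>.2];print("bar",len(T),np.median(T,0).round(4),cv2.minAreaRect(T[:,:2].astype(np.float32)*1000))
T=P[(P[:,2]>.18)&(P[:,2]<.193)];print("top",len(T),np.median(T[:,2]).round(4))
A=np.c_[T[:,:2]-T[:,:2].mean(0),np.ones(len(T))];q=np.linalg.lstsq(A,T[:,2],rcond=None)[0];print("tilt rad",np.hypot(q[0],q[1]).round(4))
B=X[(hsv[...,0]>95)&(hsv[...,0]<130)&(hsv[...,1]>120)&(d>0)&(np.hypot(X[...,0]-.543,X[...,1]-.222)<.055)&(X[...,2]>.14)];print("shoulder z",np.median(B[:,2]))
fit("d_wrist",.1865,.0325,.5427,.2224,red)
p2=load("d_side")[0]
cv2.imwrite("pics/d.png",np.hstack([cv2.resize(p2[220:330,230:370],(400,314)),cv2.resize(p,(400,314))])[:,:,::-1])
cv2.imwrite("pics/d_t.png",load("d_top")[0][:,:,::-1])
E
```

```text
t 28.6 p [0.5419 0.2224 0.3544] phi 99.91 tilt 0.09 F [-0.38  0.38  0.22] M [ 0.04 -0.01  0.07] g 0.585 q [-0.8   0.21  0.4   1.41 -0.08  1.54 -0.23]
bar 972 [0.5419 0.2235 0.2083] ((542.2298583984375, 222.5972442626953), (46.23712921142578, 37.25883483886719), 66.47029113769531)
top 3022 0.1869
tilt rad 0.0113
shoulder z 0.15226558063057238
d_wrist 0.1865 c [0.5422 0.2235] r 0.0337 rms 0.00097
```

View pics/d.png

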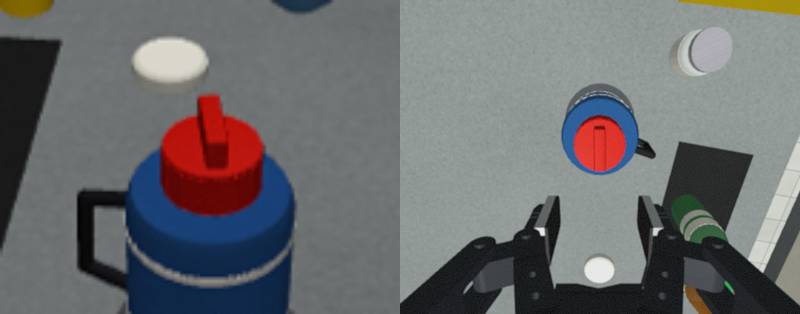

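View pics/d_t.png

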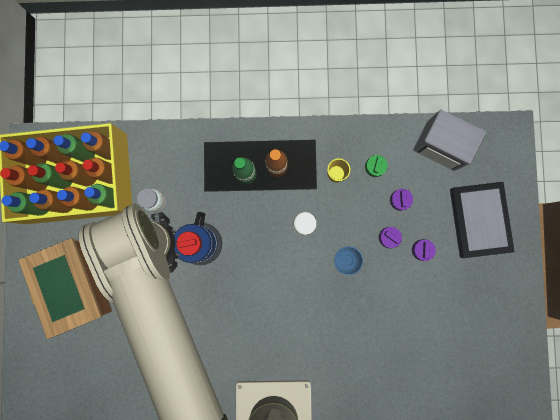

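The cap sits level on the jug at (212,160) in the left half. Its rim is at about 0.155, which is 15 mm below the thread top. The bystanders are at their starting pixels. I hand the job in.

```bash
python3 - <<'E'
from workcell import manip
print(manip.hand_in())
E
```

```text
the job is handed in; nothing more can be done
None
```

The red cap is screwed home on the blue jug and released, and the job was handed in at about 29 s of the 72 s allowed; no verdict was given.

- **Turning:** I set the cap on the ridges about 25° clockwise of the gaps. It dropped after about 22° of counter-clockwise turn. I then followed it down to the seal and turned it about 65° clockwise to the end stop.
- **Forces:** At the ends of the moves, the highest downward press I read was 9 N, and the highest torque was 0.43 N m. I eased the torque off before letting go.
- **Final checks:** The rim is about 15 mm below the thread top (15.0 to 15.2 mm from depth). The cap is about 1 mm off the measured neck centre, tilted about 0.01 rad, and the gripper is clear above it. In the top view the other things sit at the same pixels as at the start.
- **Disagreement:** Fits of the jug's position differed between the cameras by up to about 5 mm in y, and I judged the side and top fits less reliable. I went by the wrist camera, and the lateral forces stayed at about 7 N or less.

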